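# Close the lugged lid of the breakfast canister

## Robot

A 7-joint arm with a two-finger parallel gripper is mounted at the origin on the work surface. World frame = base frame: x ahead of the robot, y to its left, z up, the work surface at z = 0. Lengths are in mm, angles in rad, forces in N, time in s.
With the tool pointing down it reaches from about 400 to 875 mm from the base axis. Payload 4.4 kg.
Tool frame: the origin (TCP) lies midway between the tips of the shut fingers; the grasp point (between the pads) lies 19 mm behind it; z points along the fingers, y is the line along which they close (so a half turn about z gives the same grasp; the last joint's range is limited). The gripper opens to 85 mm and grips with 20 to 120 N. Pads are 22 mm wide; open, the fingers measure 114 mm over their backs; the gripper's body (76 mm by 85 mm) begins 54 mm behind the grasp point. The pads swing forward as they close: fully open they stand 13 mm farther back than shut.
Start: joints at [-1.203, 0.628, 0.038, 1.517, -0.027, 0.996, -0.02], TCP at [273.188, 589.819, 231.313] pointing down, gripper open.
Joint ranges: [-3.06, 3.06], [-0.37, 2.12], [-1.25, 1.32], [0.18, 2.47], [-1.1, 4.24], [0.23, 1.98], [-2.94, 2.94]. Speed limits (rad/s): [2.57, 2.57, 3.14, 3.14, 3.14, 3.14, 3.14].

## Interface

Orientations are given as [roll, pitch, yaw] about the fixed x, y, z axes, in that order (R = Rz(yaw) Ry(pitch) Rx(roll)).
In Python, from cell import ctrl, get_image, get_calibration gives the robot as it stands.
- The arm moves only by the shell command python3 -m creep 'ROWS'. ROWS is JSON, a list of rows, each an object of numbers: "dx", "dy", "dz": the shift along the world's x, y, z normalised to -1 to 1, where 1 is 0.4 m; "rx", "ry", "rz": the turn, a rotation vector about the world's x, y, z normalised to -1 to 1, where 1 is 2 pi rad; "grip": the closure, from -1 (fully open) to 1 (shut). A call has exactly 5 rows; each row is the pose to reach, as a shift and turn from the pose commanded when the call began, turning the shorter way round; what a row does not reach only later rows make up. A row lasts 1/8 s, in which the tool goes at most 62.5 mm and 10.7 degrees, less where a joint would pass 70% of its speed; a pose out of reach is approached as far as the arm can. A call with a number of a shift or a turn outside -1 to 1 is refused whole. A call with a gripper value outside its range is refused whole. The fingers move at their own pace and stop on an object; the grip force is fixed at half the most. Time passes only in rows, so rows that repeat a pose let the fingers close, or fill a call up. It gives the time, the measured TCP pose, the force, the opening and the grip force at its end, in the units of the state.
- ctrl.read_state(): the state, without advancing time (a new reading comes with each control period).
- get_image(name): name is "side" or "top" or "wrist"; returns the picture (480x640x3 uint8, red, green, blue); there is no depth.
- get_calibration(name): a dict with "mtx" (3x3 intrinsics, pixels), "world_from_camera" (4x4, takes a point from camera to world coordinates). Camera axes: x right, y down, z forward; pixel columns grow to the right and rows downward; lengths in mm; the calibration is good to about 2 mm. A picture is of the moment at which its call begins: read the wrist's pose just before it. get_calibration takes no time and is no camera call; for the wrist camera it gives the pose at the moment of the call.
- ctrl.finish_job(): hands the job in; it is judged then, once.
The state is a dict: "clock": time; "qpos": joint angles; "qd": joint speeds; "tau": joint torques, N m; "eef_pos": TCP position; "tool_rot": TCP orientation; "force": force on the tool from outside, world axes, zero at the start; "torque": the same for the moment, N m; "width": finger opening in mm; "gripper_force": force on a finger pad.
Only numpy, scipy, OpenCV 4.12 (cv2) and the standard library are available. Lean on these libraries where they do the work, as an engineer would, in place of code of your own. Each camera call takes 0.05 s, during which the arm holds its last target. There are 200 camera calls.

## Task

The mustard-yellow lid of one storage canister was put on turned the wrong way, so it stands on its lugs. Turn that lid on its seat, without taking it off, until its lugs drop into the notches and it sits fully down, then let go. Leave that canister upright where it is, and leave the green-lidded and blue-lidded canisters where they stand.

Things in the scene. Friction and masses are not known exactly. Their poses are not given: they have to be found in the camera images.
- canister: Canister to close: loose, 2 kg, off-white, 140 across; shoulder 86 above its underside, rim inside it 120 across, top at 102. Rim has 3 notches (at its +x and 120 deg to either side), each with a black mark on shoulder and wall outside it. Origin: centre of underside, z up. Lid fits 3 ways, alike: any lid mark in line with any shoulder mark, within 10 deg.
- lid: Mustard lid, loose, 0.25 kg, kept centred by a plug: disc 120 across, 6 thick; wooden bar on top, 68 long (lid's x), 14 thick, top at z 34. Origin: centre of disc's underside, z up. 3 lugs under it, at its +x and 120 deg to either side, each under a black mark. Starts with origin 111 above canister's, 25 to 60 deg from a fit; there it drops 9 by its weight, or by a few N if held. Turns easily.
- green_canister: Bystander: the same canister (loose, 2 kg, 140 across), closed with a green lid that does not come off; same wooden bar, its top 136 above the table. Origin: centre of the underside.
- blue_canister: Bystander: like the green-lidded canister, with a blue lid. Origin: centre of the underside.
There are look-alikes about, which are no part of the job. What is shaped like the lid but pink or red is not meant.

How it is judged:
By the outcome, as a careful person would: the job done as asked, in the order asked, and still so for the second after the job is handed in, with the robot touching nothing.
It also fails if it takes over 32 s, if anything falls off the work surface, if the arm or the gripper's body presses on something with over 40 N, if the wrist force passes 120 N, or if a joint passes its speed limit or range.

## Working session

There is one attempt and no reset: what is moved stays moved. The work goes in short steps, Python scripts to look and compute and a shell command to move; the robot and the scene stay as the last step left them, time stands still between calls to the robot, and variables do not carry over. Pictures are saved under pics/ and viewed, at most 10 in all, crops included, and the job is handed in when it is done.

```bash
mkdir -p pics; python3 - <<'E'
from cell import ctrl,get_image,get_calibration
import cv2,numpy as np
a=get_image("top");b=get_image("side")
cv2.imwrite("pics/top.png",a[...,::-1]);cv2.imwrite("pics/side.png",b[...,::-1])
for n in("top","side","wrist"):
    c=get_calibration(n);print(n,np.round(c["mtx"],1).tolist(),np.round(c["world_from_camera"],3).tolist())
s=ctrl.read_state();print(s["clock"],s["eef_pos"],s["tool_rot"],s["width"])
E
```

```text
top [[624.5, 0.0, 326.2], [0.0, 624.5, 248.3], [0.0, 0.0, 1.0]] [[0.03, -0.995, 0.09, 321.846], [-1.0, -0.03, 0.007, 7.87], [-0.005, -0.09, -0.996, 1187.512], [0.0, 0.0, 0.0, 1.0]]
side [[593.0, 0.0, 329.0], [0.0, 593.0, 241.0], [0.0, 0.0, 1.0]] [[0.724, -0.493, 0.483, -134.752], [-0.69, -0.516, 0.507, -574.009], [-0.001, -0.7, -0.714, 923.767], [0.0, 0.0, 0.0, 1.0]]
wrist [[377.8, 0.0, 315.5], [0.0, 377.8, 236.8], [0.0, 0.0, 1.0]] [[0.42, 0.87, 0.257, 208.251], [0.907, -0.403, -0.121, 620.54], [-0.002, 0.284, -0.959, 374.314], [0.0, 0.0, 0.0, 1.0]]
0.1 [272.95210822 589.27717113 230.47765673] [-3.13986640e+00  2.99572284e-05  2.70777362e+00] 85.53493862171814
```

View pics/top.png

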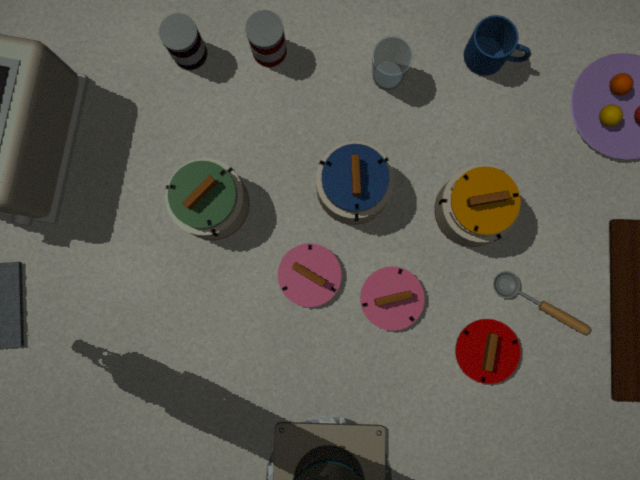

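View pics/side.png

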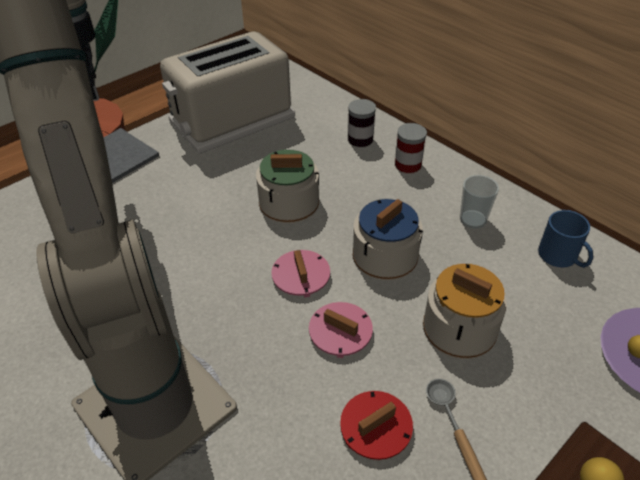

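The mustard lid is at top (485,201) and side (469,290), standing proud. The green and blue lids are at top (203,195) and (355,180). I'll zoom in on the mustard one and measure it.

```bash
cat > h.py <<'E'
import numpy as np,cv2
from cell import ctrl,get_image,get_calibration
def ray(c,px,z):
    M=c["world_from_camera"];d=M[:3,:3]@np.linalg.solve(c["mtx"],np.array([px[0],px[1],1.]));o=M[:3,3]
    return o+d*(z-o[2])/d[2]
def proj(c,P):
    M=np.linalg.inv(c["world_from_camera"]);p=c["mtx"]@(M[:3,:3]@np.array(P,float)+M[:3,3]);return p[:2]/p[2]
def ymask(im):
    h=cv2.cvtColor(im,cv2.COLOR_RGB2HSV);return cv2.inRange(h,(17,170,90),(28,255,255))
def big(m):
    return max(cv2.findContours(m,cv2.RETR_EXTERNAL,cv2.CHAIN_APPROX_NONE)[0],key=cv2.contourArea)
E
python3 - <<'E'
from h import *
for n in("top","side"):
    im=cv2.imread(f"pics/{n}.png")[...,::-1].copy();c=get_calibration(n)
    ct=cv2.convexHull(big(ymask(im)))[:,0]
    P=np.array([ray(c,p,117)[:2] for p in ct]).astype(np.float32)
    print(n,cv2.minEnclosingCircle(P),cv2.fitEllipse(P))
t=cv2.imread("pics/top.png")[145:260,420:540];s=cv2.imread("pics/side.png")[250:365,410:530]
o=np.hstack([cv2.resize(q,(400,383),interpolation=cv2.INTER_CUBIC) for q in(t,s)])
cv2.imwrite("pics/crop.png",cv2.convertScaleAbs(o,alpha=1.4))
E
```

```text
top ((511.213623046875, -257.0650634765625), 59.990562438964844) ((510.88519287109375, -256.971435546875), (118.27825927734375, 119.36803436279297), 3.7904725074768066)
side ((508.425048828125, -258.2745056152344), 58.910282135009766) ((508.7018127441406, -258.3881530761719), (115.82594299316406, 117.60578918457031), 120.9124755859375)
```

View pics/crop.png

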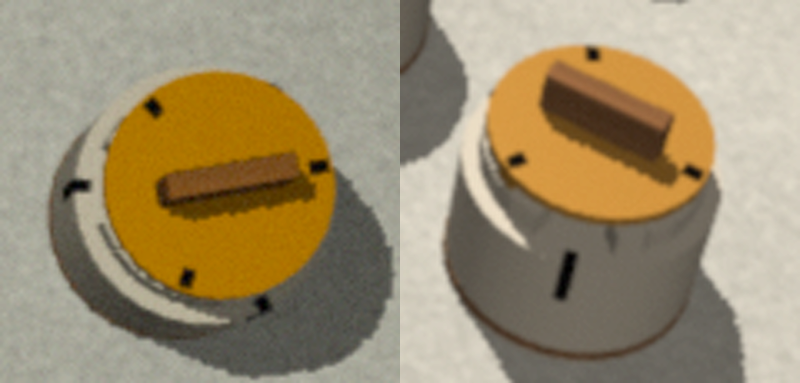

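```bash
python3 - <<'E'
from h import *
c=get_calibration("top");s=get_calibration("side")
T=lambda x,y:(420+x/400*120-.3,145+y/383*115-.3)
S=lambda x,y:(410+(x-400)/400*120-.3,250+y/383*115-.3)
C=np.array([510,-257.5])
def pr(n,P):
    d=P[:2]-C;print(n,np.round(P[:2],1),"r",round(np.hypot(*d),1),"ang",round(np.degrees(np.arctan2(d[1],d[0])),1))
for p in((153,107),(319,167),(188,278)):pr("lid top",ray(c,T(*p),117))
for p in((593,54),(516,160),(692,172)):pr("lid side",ray(s,S(*p),117))
for p in((80,187),(262,305)):pr("can top",ray(c,T(*p),86))
pr("can side",ray(s,S(573,255),80));pr("can side low",ray(s,S(561,297),55))
a=ray(c,T(170,187),145)[:2];b=ray(c,T(297,163),145)[:2];print("bar",a,b,np.linalg.norm(b-a),np.degrees(np.arctan2(*(b-a)[::-1])),(a+b)/2)
for n,px in(("blue",(355,180)),("green",(203,195))):print(n,ray(c,px,108))
st=ctrl.read_state();print(np.degrees(st["tool_rot"]),st["qpos"])
E
```

```text
lid top [ 550.8 -222.5] r 53.8 ang 40.6
lid top [ 521.7 -309. ] r 52.8 ang -77.2
lid top [ 461.5 -241.5] r 51.1 ang 161.7
lid side [ 550.8 -222.3] r 53.9 ang 40.7
lid side [ 461.4 -240.1] r 51.6 ang 160.3
lid side [ 521.2 -308.3] r 52.0 ang -77.5
can top [ 512.9 -190.6] r 66.9 ang 87.6
can top [ 452.2 -288.1] r 65.4 ang -152.1
can side [ 460.  -285.6] r 57.4 ang -150.7
can side low [ 451.  -289.5] r 67.1 ang -151.5
bar [ 503.97194162 -225.46950215] [ 518.16553157 -289.55052969] 65.63410764318915 -77.51093611953398 [ 511.06873659 -257.51001592]
blue [541.41197653 -30.89690422 108.        ]
green [506.96808105 234.39800077 108.        ]
[-1.79901093e+02  1.71642275e-03  1.55144000e+02] [-1.20278349  0.62924031  0.03844713  1.51830574 -0.02698687  0.99629116
 -0.0200106 ]
```

```bash
python3 -m creep '[{"dx":0.08,"dy":-0.13,"dz":0.02,"rz":-0.015,"grip":-1},{"dx":0.16,"dy":-0.26,"dz":0.04,"rz":-0.03,"grip":-1},{"dx":0.24,"dy":-0.39,"dz":0.05,"rz":-0.045,"grip":-1},{"dx":0.31,"dy":-0.52,"dz":0.05,"rz":-0.06,"grip":-1},{"dx":0.38,"dy":-0.65,"dz":0.05,"rz":-0.07,"grip":-1}]'; python3 -c "
from h import *
s=ctrl.read_state();print(s['clock'],s['eef_pos'],np.degrees(s['tool_rot']),s['qpos'])"
```

```text
0.1 [272.95210822 589.27717113 230.47765673] [-1.79901093e+02  1.71642275e-03  1.55144000e+02] [-1.20278349  0.62924031  0.03844713  1.51830574 -0.02698687  0.99629116
 -0.0200106 ]$[0]: bad value
```

```bash
python3 -m creep '[{"dx":0.08,"dy":-0.13,"dz":0.02,"rx":0,"ry":0,"rz":-0.015,"grip":-1},{"dx":0.16,"dy":-0.26,"dz":0.04,"rx":0,"ry":0,"rz":-0.03,"grip":-1},{"dx":0.24,"dy":-0.39,"dz":0.05,"rx":0,"ry":0,"rz":-0.045,"grip":-1},{"dx":0.31,"dy":-0.52,"dz":0.05,"rx":0,"ry":0,"rz":-0.06,"grip":-1},{"dx":0.38,"dy":-0.65,"dz":0.05,"rx":0,"ry":0,"rz":-0.07,"grip":-1}]'; python3 -c "
from h import *
s=ctrl.read_state();print(s['clock'],s['eef_pos'],np.degrees(s['tool_rot']),s['qpos'])"
```

```text
clock: 0.72
eef_pos: [425.8, 327.9, 251.2]
tool_rot: [-3.141, 0.0, 2.266]
force: [0.7, 0.7, 0.0]
width: 85.5
gripper_force: 0.0
0.725 [425.79685874 327.93842098 251.19924488] [-1.79991995e+02  5.83560681e-03  1.29815215e+02] [-0.82832909  0.44774968  0.17379953  1.81129053 -0.09629113  0.89085727
  0.08420564]
```

```bash
python3 -m creep '[{"dx":0.04,"dy":-0.15,"dz":0,"rx":0,"ry":0,"rz":-0.015,"grip":-1},{"dx":0.08,"dy":-0.3,"dz":0,"rx":0,"ry":0,"rz":-0.03,"grip":-1},{"dx":0.12,"dy":-0.45,"dz":0,"rx":0,"ry":0,"rz":-0.045,"grip":-1},{"dx":0.15,"dy":-0.6,"dz":0,"rx":0,"ry":0,"rz":-0.06,"grip":-1},{"dx":0.17,"dy":-0.75,"dz":0,"rx":0,"ry":0,"rz":-0.076,"grip":-1}]';python3 -m creep '[{"dx":0.02,"dy":-0.15,"dz":0,"rx":0,"ry":0,"rz":0,"grip":-1},{"dx":0.03,"dy":-0.3,"dz":0,"rx":0,"ry":0,"rz":0,"grip":-1},{"dx":0.04,"dy":-0.45,"dz":-0.01,"rx":0,"ry":0,"rz":0,"grip":-1},{"dx":0.04,"dy":-0.6,"dz":-0.03,"rx":0,"ry":0,"rz":0,"grip":-1},{"dx":0.04,"dy":-0.7,"dz":-0.05,"rx":0,"ry":0,"rz":0,"grip":-1}]'; python3 -c "
from h import *
s=ctrl.read_state();print(s['clock'],s['eef_pos'],np.degrees(s['tool_rot']),s['qpos'])
im=get_image('wrist');cv2.imwrite('pics/w1.png',im[...,::-1])
c=get_calibration('wrist');print(proj(c,[511,-257.5,145]))
P=np.array([ray(c,p,117)[:2] for p in cv2.convexHull(big(ymask(im)))[:,0]]).astype(np.float32)
print(cv2.minEnclosingCircle(P))
"
```

```text
clock: 1.35
eef_pos: [493.4, 27.9, 251.2]
tool_rot: [3.141, 0.0, 1.787]
force: [0.8, 0.2, -0.3]
width: 85.4
gripper_force: 0.0
clock: 1.98
eef_pos: [508.3, -253.5, 230.9]
tool_rot: [-3.141, 0.001, 1.788]
force: [0.4, 0.8, -0.5]
width: 85.3
gripper_force: 0.0
1.975 [ 508.34283638 -253.54606223  230.87771772] [-1.79962881e+02  5.28798442e-02  1.02418826e+02] [ 0.18528556  0.5312459   0.34828502  1.7585656  -0.22281306  0.89057385
  0.84695191]
[321.58728723 241.85820429]
((509.5268859863281, -266.5647888183594), 59.347412109375)
```

View pics/w1.png

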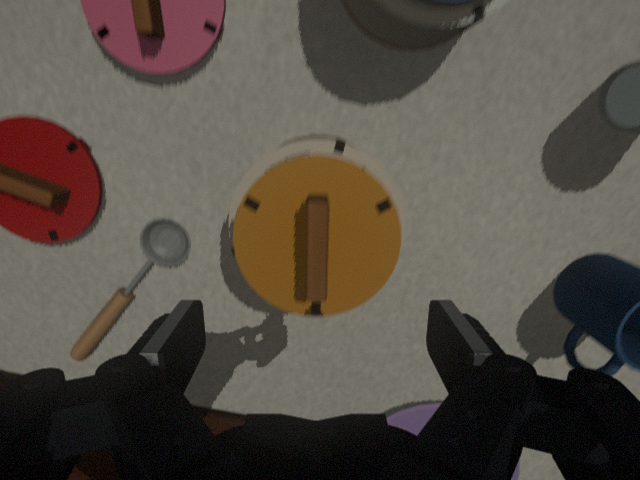

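The wrist view shows the bar vertical from (317,198) to (317,300), parallel to the pads, with a shoulder mark at (340,146). I'll repeat the measurement now that the arm has settled.

```bash
python3 -c "
from h import *
get_image('wrist')
s=ctrl.read_state();print(s['clock'],s['eef_pos'],np.degrees(s['tool_rot']),s['qd'])
c=get_calibration('wrist');im=get_image('wrist')
P=np.array([ray(c,p,117)[:2] for p in cv2.convexHull(big(ymask(im)))[:,0]]).astype(np.float32)
print(cv2.minEnclosingCircle(P))
h=cv2.cvtColor(im,cv2.COLOR_RGB2HSV)
m=cv2.inRange(h,(5,80,60),(14,255,255));m[:170]=0;m[330:]=0;m[:,:280]=0;m[:,360:]=0
r=cv2.minAreaRect(big(m));print(r)
q=cv2.boxPoints(r);W=np.array([ray(c,p,145)[:2] for p in q]);print(W.round(1).tolist(),W.mean(0))
"
```

```text
2.075 [ 507.04444448 -256.18622551  230.37958381] [-1.79844399e+02  1.59418269e-01  1.02116069e+02] [-0.06370188 -0.02799427 -0.05575391  0.02631786 -0.02368858  0.0256162
 -0.04080842]
((511.2511901855469, -257.32879638671875), 59.75539016723633)
((320.8559875488281, 242.49755859375), (21.285076141357422, 103.25635528564453), 0.9710219502449036)
[[510.9, -291.1], [497.8, -223.4], [510.6, -220.9], [524.8, -288.3]] [ 511.03745423 -255.93608261]
```

```bash
python3 -m creep '[{"dx":0.009,"dy":-0.002,"dz":-0.08,"rx":0,"ry":0,"rz":0,"grip":-1},{"dx":0.009,"dy":-0.002,"dz":-0.15,"rx":0,"ry":0,"rz":0,"grip":-1},{"dx":0.009,"dy":-0.002,"dz":-0.21,"rx":0,"ry":0,"rz":0,"grip":-1},{"dx":0.009,"dy":-0.002,"dz":-0.25,"rx":0,"ry":0,"rz":0,"grip":-1},{"dx":0.009,"dy":-0.002,"dz":-0.25,"rx":0,"ry":0,"rz":0,"grip":-1}]'; python3 -c "
from h import *
s=ctrl.read_state();print(s['clock'],s['eef_pos'],np.degrees(s['tool_rot']),s['qd'].round(3))"
```

```text
clock: 2.75
eef_pos: [512.4, -249.7, 130.5]
tool_rot: [-3.14, -0.002, 1.792]
force: [-0.0, -0.8, -0.2]
width: 85.3
gripper_force: 0.0
2.75 [ 512.42170679 -249.68056902  130.45311591] [-1.79912122e+02 -1.02757758e-01  1.02651128e+02] [ 0.    -0.028  0.019 -0.024  0.005  0.011 -0.003]
```

```bash
python3 -m creep '[{"dx":-0.003,"dy":-0.018,"dz":0,"rx":0,"ry":0,"rz":0,"grip":-1},{"dx":-0.003,"dy":-0.018,"dz":-0.02,"rx":0,"ry":0,"rz":0,"grip":-1},{"dx":-0.003,"dy":-0.018,"dz":-0.02,"rx":0,"ry":0,"rz":0,"grip":-1},{"dx":-0.003,"dy":-0.018,"dz":-0.02,"rx":0,"ry":0,"rz":0,"grip":0},{"dx":-0.003,"dy":-0.018,"dz":-0.02,"rx":0,"ry":0,"rz":0,"grip":0.3}]';python3 -m creep '[{"dx":0,"dy":0,"dz":0,"rx":0,"ry":0,"rz":0,"grip":0.4},{"dx":0,"dy":0,"dz":0,"rx":0,"ry":0,"rz":0,"grip":0.5},{"dx":0,"dy":0,"dz":0,"rx":0,"ry":0,"rz":0,"grip":1},{"dx":0,"dy":0,"dz":0,"rx":0,"ry":0,"rz":0,"grip":1},{"dx":0,"dy":0,"dz":0,"rx":0,"ry":0,"rz":0,"grip":1}]'; python3 -c "
from h import *
s=ctrl.read_state();print(s['clock'],s['eef_pos'],np.degrees(s['tool_rot']),s['qd'].round(3))"
```

```text
clock: 3.38
eef_pos: [511.7, -258.2, 123.5]
tool_rot: [3.141, 0.0, 1.791]
force: [0.0, -0.0, 0.2]
width: 51.6
gripper_force: 0.0
clock: 4.0
eef_pos: [511.6, -258.2, 123.5]
tool_rot: [3.141, 0.0, 1.79]
force: [-1.0, 0.0, 3.1]
width: 12.7
gripper_force: 59.5
4.0 [ 511.61933776 -258.19746016  123.51482675] [1.79991226e+02 1.14615321e-03 1.02583757e+02] [ 0.001 -0.    -0.002 -0.     0.001 -0.001  0.001]
```

```bash
python3 -m creep '[{"dx":0,"dy":0,"dz":0,"rx":0,"ry":0,"rz":0.02,"grip":1},{"dx":0,"dy":0,"dz":0,"rx":0,"ry":0,"rz":0.045,"grip":1},{"dx":0,"dy":0,"dz":0,"rx":0,"ry":0,"rz":0.07,"grip":1},{"dx":0,"dy":0,"dz":0,"rx":0,"ry":0,"rz":0.095,"grip":1},{"dx":0,"dy":0,"dz":0,"rx":0,"ry":0,"rz":0.115,"grip":1}]'; python3 -m creep '[{"dx":0,"dy":0,"dz":0,"rx":0,"ry":0,"rz":0.005,"grip":1},{"dx":0,"dy":0,"dz":0,"rx":0,"ry":0,"rz":0.01,"grip":1},{"dx":0,"dy":0,"dz":0,"rx":0,"ry":0,"rz":0.014,"grip":1},{"dx":0,"dy":0,"dz":-0.001,"rx":0,"ry":0,"rz":0.014,"grip":1},{"dx":0,"dy":0,"dz":-0.003,"rx":0,"ry":0,"rz":0.014,"grip":1}]';python3 -c "
from h import *
s=ctrl.read_state();print(s['clock'],s['eef_pos'],np.degrees(s['tool_rot']),s['force'],s['torque'])"
```

```text
clock: 4.62
eef_pos: [511.2, -257.9, 122.7]
tool_rot: [-3.141, -0.001, 2.517]
force: [0.0, 0.3, -2.9]
width: 12.8
gripper_force: 58.8
clock: 5.25
eef_pos: [511.6, -258.1, 122.1]
tool_rot: [-3.142, 0.0, 2.601]
force: [0.0, 0.2, -3.6]
width: 12.5
gripper_force: 58.7
5.25 [ 511.6342564  -258.14958769  122.08188872] [-1.79999140e+02  2.05496981e-03  1.49006231e+02] [ 0.04293647  0.20606757 -3.60219304] [0.01774618 0.02073764 0.01571213]
```

```bash
python3 -m creep '[{"dx":0,"dy":0,"dz":-0.004,"rx":0,"ry":0,"rz":0,"grip":1},{"dx":0,"dy":0,"dz":-0.008,"rx":0,"ry":0,"rz":0,"grip":1},{"dx":0,"dy":0,"dz":-0.012,"rx":0,"ry":0,"rz":0,"grip":1},{"dx":0,"dy":0,"dz":-0.016,"rx":0,"ry":0,"rz":0,"grip":1},{"dx":0,"dy":0,"dz":-0.017,"rx":0,"ry":0,"rz":0,"grip":1}]'
```

```text
clock: 5.88
eef_pos: [511.5, -258.1, 115.1]
tool_rot: [-3.142, -0.0, 2.601]
force: [0.7, 0.9, -3.7]
width: 12.9
gripper_force: 58.7
```

```bash
python3 -m creep '[{"dx":0,"dy":0,"dz":-0.001,"rx":0,"ry":0,"rz":0,"grip":1},{"dx":0,"dy":0,"dz":-0.002,"rx":0,"ry":0,"rz":0,"grip":1},{"dx":0,"dy":0,"dz":-0.003,"rx":0,"ry":0,"rz":0,"grip":1},{"dx":0,"dy":0,"dz":-0.003,"rx":0,"ry":0,"rz":0,"grip":1},{"dx":0,"dy":0,"dz":-0.003,"rx":0,"ry":0,"rz":0,"grip":1}]'
```

```text
clock: 6.5
eef_pos: [511.7, -258.2, 114.5]
tool_rot: [3.142, 0.0, 2.601]
force: [-1.4, 0.8, 3.7]
width: 12.6
gripper_force: 59.5
```

Seated: the lid came down 9.0 mm and the force is now upward. Next I'll release it and retreat.

```bash
python3 -m creep '[{"dx":0,"dy":0,"dz":0,"rx":0,"ry":0,"rz":0,"grip":0.4},{"dx":0,"dy":0,"dz":0,"rx":0,"ry":0,"rz":0,"grip":-1},{"dx":0,"dy":0,"dz":0,"rx":0,"ry":0,"rz":0,"grip":-1},{"dx":0,"dy":0,"dz":0,"rx":0,"ry":0,"rz":0,"grip":-1},{"dx":0,"dy":0,"dz":0,"rx":0,"ry":0,"rz":0,"grip":-1}]';python3 -m creep '[{"dx":0,"dy":0,"dz":0.02,"rx":0,"ry":0,"rz":0,"grip":-1},{"dx":0,"dy":0,"dz":0.08,"rx":0,"ry":0,"rz":0,"grip":-1},{"dx":0,"dy":0,"dz":0.18,"rx":0,"ry":0,"rz":0,"grip":-1},{"dx":-0.08,"dy":0.05,"dz":0.3,"rx":0,"ry":0,"rz":0,"grip":-1},{"dx":-0.18,"dy":0.1,"dz":0.4,"rx":0,"ry":0,"rz":0,"grip":-1}]'
python3 -m creep '[{"dx":0,"dy":0.12,"dz":0,"rx":0,"ry":0,"rz":0,"grip":-1},{"dx":0,"dy":0.24,"dz":0,"rx":0,"ry":0,"rz":0,"grip":-1},{"dx":0,"dy":0.36,"dz":0,"rx":0,"ry":0,"rz":0,"grip":-1},{"dx":0,"dy":0.45,"dz":0,"rx":0,"ry":0,"rz":0,"grip":-1},{"dx":0,"dy":0.45,"dz":0,"rx":0,"ry":0,"rz":0,"grip":-1}]'
python3 - <<'E'
from h import *
o=[]
for n in("top","side"):
    im=get_image(n);c=get_calibration(n)
    ct=cv2.convexHull(big(ymask(im)))[:,0]
    P=np.array([ray(c,p,108)[:2] for p in ct]).astype(np.float32);print(n,cv2.minEnclosingCircle(P))
    q=im[145:260,420:540] if n=="top" else im[250:365,410:530]
    o.append(cv2.resize(q,(400,383),interpolation=cv2.INTER_CUBIC))
    cv2.imwrite(f"pics/{n}2.png",im[...,::-1])
cv2.imwrite("pics/crop2.png",cv2.convertScaleAbs(np.hstack(o)[...,::-1],alpha=1.4))
E
```

```text
clock: 7.12
eef_pos: [511.6, -258.2, 114.1]
tool_rot: [3.142, -0.0, 2.601]
force: [-0.3, 0.0, -1.0]
width: 85.5
gripper_force: 0.0
clock: 7.75
eef_pos: [439.6, -217.9, 276.2]
tool_rot: [3.141, 0.002, 2.601]
force: [-0.2, 0.1, 1.2]
width: 85.3
gripper_force: 0.0
clock: 8.38
eef_pos: [439.6, -35.3, 274.8]
tool_rot: [3.14, 0.0, 2.607]
force: [-0.5, -0.4, 0.4]
width: 85.3
gripper_force: 0.0
top ((511.85797119140625, -257.0133972167969), 59.99443435668945)
side ((509.0617980957031, -258.4324951171875), 59.096195220947266)
```

View pics/crop2.png

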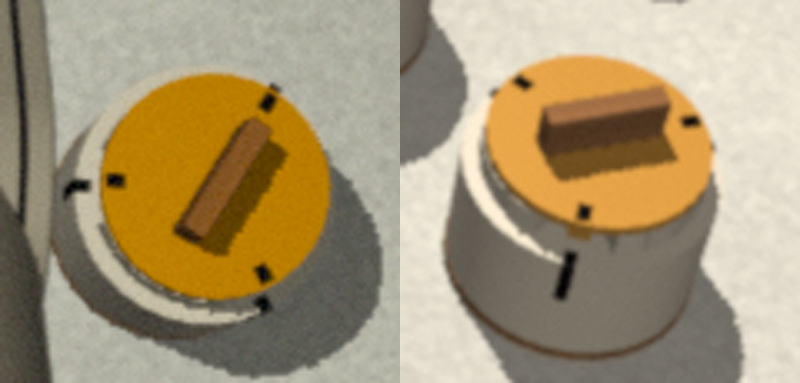

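The lid marks now line up with the shoulder marks: top crop (115,180) with (80,187), and (263,273) with (262,303). The disc measures as seated at z 108, and the canister hasn't moved.

```bash
python3 -c "
from cell import ctrl
print(ctrl.finish_job())"
```

```text
the job is handed in; nothing more can be done
None
```

I turned the mustard lid about 46° on its seat; it dropped 9 mm fully down and I let go, with its canister still upright in place and the arm clear of the green and blue canisters, and the job is handed in.

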